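# Lock the water-filter ring by the sink

### The arm

A 6-joint arm with a two-finger parallel gripper is mounted at the origin on the work surface. World frame = base frame: x ahead of the robot, y to its left, z up, the work surface at z = 0. Lengths are in m, angles in rad, forces in N, time in s.
With the tool pointing down it reaches from about 0.35 to 0.975 m from the base axis. Payload 4.9 kg.
Tool frame: the origin (TCP) lies between the finger pads; the fingertips stand 19 mm ahead of it and the grasp point (between the pads) is the TCP; z points along the fingers, y is the line along which they close (so a half turn about z gives the same grasp; the last joint's range is limited). The gripper opens to 85 mm and grips with 20 to 120 N. Pads are 22 mm wide; open, the fingers measure 114 mm over their backs; the gripper's body (76 mm by 85 mm) begins 54 mm behind the grasp point. The pads swing forward as they close: fully open they stand 13 mm farther back than shut.
Start: joints at [1.177, 0.053, 1.613, -0, 1.476, -0.119], TCP at [0.17, 0.602, 0.25] pointing down, gripper open.
Joint ranges: [-3.01, 3.01], [-1.01, 2.22], [0.06, 2.58], [-1.02, 4.17], [0.09, 2.62], [-3.14, 3.14]. Speed limits (rad/s): [2.57, 2.57, 3.14, 3.14, 3.14, 3.14].

### API

Orientations are given as a rotation vector (axis times angle).
In Python, from station import ctrl gives the robot as it stands. The module is installed in compiled form; this text tells all that it offers.
- The arm moves only by the tool servo_tool, never from a script. Its argument "increments" is a list that holds one entry, the list of rows, each a list of 5 numbers: the finger opening in cm, from 0 to 8.54, then the shift along the tool's x, y, z in cm, then the turn about the tool's z in degrees. A call has 1 to 5 rows; each row is the pose to reach, as a shift and turn from the pose commanded when the call began, along the tool's axes at that moment; what a row does not reach only later rows make up. A row lasts 1/10 s, in which the tool goes at most 50 mm and 8.59 degrees, less where a joint would pass 70% of its speed; a pose out of reach is approached as far as the arm can. A call with a gripper value outside its range is refused whole. The fingers move at their own pace and stop on an object; "newtons" is the grip in N (left out, the last holds). Time passes only in rows, so rows that repeat a pose let the fingers close. It gives the time, the measured TCP pose, the force, the opening and the grip force at its end, in the units of the state.
- ctrl.get_obs(): the state, without advancing time (a new reading comes with each control period).
- ctrl.get_image(name): name is "side" or "top"; returns a dict with "img" (384x512x3 uint8, red, green, blue), "fx", "fy", "cx", "cy" (pixels), "rvec" (rotation vector, rad) and "tvec" (3), from world to camera coordinates, as OpenCV has them. Camera axes: x right, y down, z forward; pixel columns grow to the right and rows downward; lengths in m; the calibration is good to about 2 mm. A picture is of the moment at which its call begins. There is no depth.
- ctrl.finish_job(): hands the job in; it is judged then, once.
The state is a dict: "t": time; "q": joint angles; "dq": joint speeds; "effort": joint torques, N m; "tool_pos": TCP position; "tool_rot": TCP orientation; "contact_force": force on the tool from outside, world axes, zero at the start; "wrist_torque": the same for the moment, N m; "opening": finger opening in m; "grip_force": force on a finger pad.
Only numpy, scipy, OpenCV 4.12 (cv2) and the standard library are available. Lean on these libraries where they do the work, as an engineer would, in place of code of your own. Each camera call takes 0.05 s, during which the arm holds its last target. There are 200 camera calls.

### The job

A fresh cartridge has been put in the counter-top water filter with the blue ring, but its bayonet ring has not been locked. Twist the blue ring, which has a raised bar to grip, clockwise seen from above about a quarter turn until it clicks home at the locked mark, then let go. Leave the green-ringed filter locked as it is and do not knock the drinking glass.

Things in the scene. Friction and masses are not known exactly. Their poses are not given: they have to be found in the camera images.
- blue_ring (a joint): Turn of the blue ring about its upright axis, rad: 0 = open, grows clockwise seen from above, 1.5 = end stop, locked. Starts between 0 and 0.35. Friction 0.03 N m; from about 0.9 to 1.2 a spring catch resists with up to 0.13 N m more and can push the ring back if let go; past about 1.3 it clicks: the catch drives the ring to 1.5 by itself and holds it there.
- blue_grip (a point): Point on the blue ring's axis, 184 mm above the counter, inside its grip bar; x runs along the bar, z up. Bar: blue, 68 x 16 mm, 35 mm high, top 10 mm above this point, white tip at +x. It stands on the flat 92 mm ring, whose top is 24 mm below this point, on a fixed white housing 116 mm wide, 150 mm high. Rim dots: red open, green locked. Nothing as high within 100 mm.
- green_ring (a joint): Turn of the green bayonet ring on the other, otherwise identical filter, in rad, same sense. It starts locked at 1.5 and must stay locked. That filter's axis is at least 160 mm from the blue one's.
- glass: A clear empty drinking glass, 68 mm across the rim and 115 mm high, standing upright on the counter to the far left or far right, at least 110 mm from the filters' axes. Origin at the centre of its underside, z up. Weighs about 0.2 kg.
Not all that is in view belongs to the job. What is shaped like the part that bears blue_ring but yellow is not meant.

How it is judged:
By the outcome, as a careful person would: the job done as asked, in the order asked, and still so for the second after the job is handed in, with the robot touching nothing.
It also fails if it takes over 32 s, if anything falls off the work surface, if the arm or the gripper's body presses on something with over 40 N, if the wrist force passes 120 N, or if a joint passes its speed limit or range.

## Working session

There is one attempt and no reset: what is moved stays moved. The work goes in short steps, Python scripts to look and compute and a tool call to move; the robot and the scene stay as the last step left them, time stands still between calls to the robot, and variables do not carry over. Pictures are saved under pics/ and viewed, at most 10 in all, crops included, and the job is handed in when it is done.

Besides the shell and the picture viewer there is one more tool, called after "Call:" as name(argument=value, ...), one argument or row to a line, values as JSON. servo_tool: Moves the arm, as the interface text tells. Its arguments: {"type":"object","properties":{"increments":{"type":"array"},"newtons":{"type":"number"}},"required":["increments"]}

```bash
mkdir -p pics
python3 - <<'E'
from station import ctrl
import cv2,pickle,numpy as np
d={}
for n in("top","side"):
    d[n]=ctrl.get_image(n); cv2.imwrite(f"pics/{n}0.png",d[n]["img"][:,:,::-1])
pickle.dump(d,open("im0.pkl","wb"))
o=ctrl.get_obs();print(o["t"],o["tool_pos"],o["tool_rot"],o["opening"])
for n in d: print(n,{k:v for k,v in d[n].items() if k!="img"})
E
```

```text
0.1 [0.16938974 0.60105339 0.2491616 ] [-4.30163864e-01 -3.11152986e+00  2.88343945e-03] 0.08554896750263134
top {'fx': 496.46019165916806, 'fy': 496.46019165916806, 'cx': 257.4840449433102, 'cy': 197.69417850649307, 'rvec': array([ 2.1960984 , -2.17167863,  0.06174394]), 'tvec': array([-0.01679397,  0.48013142,  1.57811265])}
side {'fx': 411.50046272399, 'fy': 411.50046272399, 'cx': 252.88514204679697, 'cy': 191.94068211660004, 'rvec': array([ 2.41718285,  0.36985127, -0.11613717]), 'tvec': array([-0.4611817 , -0.0649617 ,  1.23511847])}
```

View pics/top0.png

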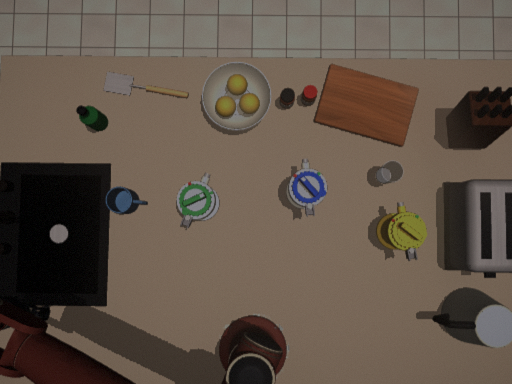

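View pics/side0.png

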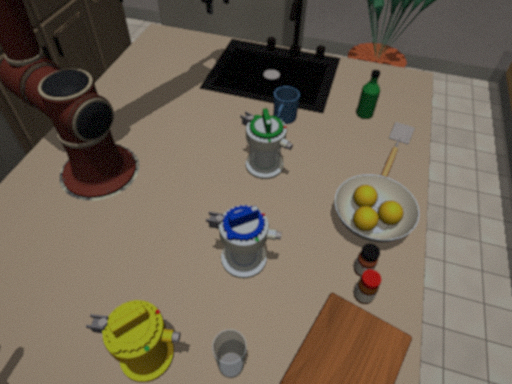

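Three bar-topped rings could be mistaken for each other in the top view: blue (307,188), green (197,201) and yellow (406,231). The blue mug at (123,200) is not a ring. I choose blue at (307,188), side view (245,218). The glass is at (388,174) in the top view. I'll check the choice in a close crop.

Run:
```python
import cv2,pickle,numpy as np
d=pickle.load(open("im0.pkl","rb"))
a=d["top"]["img"][153:223,272:342,::-1];b=d["side"]["img"][190:260,205:285,::-1]
a=cv2.resize(a,(400,400),interpolation=cv2.INTER_CUBIC);b=cv2.resize(b,(400,400),interpolation=cv2.INTER_CUBIC)
cv2.imwrite("pics/crop.png",np.hstack([a,b]))
```

```text
(no output)
```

View pics/crop.png

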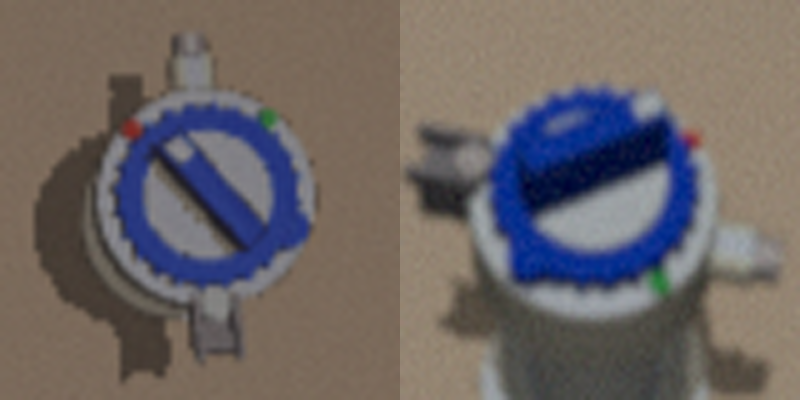

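The crop shows the blue ring. In the top view its centre is near (308.4,186.8), the white tip near (303.8,178.9) and the bar's other end near (317.5,194). The tip is near the red (open) dot, so this is the unlocked ring.

```bash
cat > h.py <<'E'
import cv2,numpy as np
def ray(c,u,v,z):
    R=cv2.Rodrigues(c["rvec"])[0];C=-R.T@c["tvec"]
    r=R.T@np.array([(u-c["cx"])/c["fx"],(v-c["cy"])/c["fy"],1])
    return C+r*(z-C[2])/r[2]
def toolof(o): return o["tool_pos"],cv2.Rodrigues(o["tool_rot"])[0]
E
python3 - <<'E'
import pickle,numpy as np
from h import *
from station import ctrl
d=pickle.load(open("im0.pkl","rb"))
T=lambda x,y,z:ray(d["top"],272+x/5.714-.4,153+y/5.714-.4,z)
S=lambda x,y,z:ray(d["side"],205+(x-400)/5-.4,190+y/5.714-.4,z)
c=T(208,193,.16);print("ringT",c,"ringS",S(594,187,.16))
w=T(178,145,.194);e=T(260,238,.194);print("barT",w,e,(w+e)/2,np.linalg.norm(w-e),np.degrees(np.arctan2(*(w-e)[1::-1])))
w=S(650,103,.194);e=S(525,173,.194);print("barS",w,e,(w+e)/2,np.degrees(np.arctan2(*(w-e)[1::-1])))
r=T(132,130,.15);g=T(268,118,.15)
for k in(r,g):print("dot",k,np.degrees(np.arctan2(*(k-c)[1::-1])))
print("glass",ray(d["top"],383,175,0),"green",ray(d["top"],196,201,.16))
p,R=toolof(ctrl.get_obs());print(p);print(R.round(3))
E
```

```text
ringT [ 0.50558077 -0.15991391  0.16      ] ringS [ 0.50769445 -0.16123155  0.16      ]
barT [ 0.52645421 -0.14167219  0.194     ] [ 0.48030289 -0.18277499  0.194     ] [ 0.50337855 -0.16222359  0.194     ] 0.06180117042075142 41.688560734435825
barS [ 0.52660749 -0.13918797  0.194     ] [ 0.48517308 -0.18740676  0.194     ] [ 0.50589029 -0.16329736  0.194     ] 49.32753299250695
dot [ 0.53865301 -0.12153635  0.15      ] 49.24656250418819
dot [ 0.54560732 -0.19155392  0.15      ] -38.32551626003811
glass [ 0.55953754 -0.41766749  0.        ] green [0.45921575 0.16670153 0.16      ]
[0.16938974 0.60105339 0.2491616 ]
[[-0.962  0.271 -0.001]
 [ 0.271  0.962 -0.002]
 [ 0.    -0.002 -1.   ]]
```

Call:
servo_tool(
  increments=[
    [[8.5,-2.6,-3.2,0,6],[8.5,-5.3,-6.4,0,12],[8.5,-7.9,-9.6,0,18],[8.5,-10.6,-12.8,0,24],[8.5,-13.2,-16.0,0,30]],
  ],
  newtons=30,
)

```text
t: 0.6
tool_pos: [0.2534, 0.41, 0.2497]
tool_rot: [-1.227, -2.892, 0.001]
contact_force: [1.0, -0.6, -0.6]
opening: 0.0851
grip_force: 0.0
```

Call:
servo_tool(
  increments=[
    [[8.5,-3.9,-1.5,0,6],[8.5,-7.8,-2.9,0,12],[8.5,-11.7,-4.4,0,18],[8.5,-15.6,-5.8,0,24],[8.5,-19.5,-7.3,0,30]],
  ],
)

```text
t: 1.1
tool_pos: [0.3371, 0.2195, 0.2499]
tool_rot: [1.933, 2.476, -0.0]
contact_force: [0.3, 0.2, 0.2]
opening: 0.0849
grip_force: 0.0
```

```bash
cat > go.py <<'E'
import sys
from h import *
from station import ctrl
o=ctrl.get_obs();p,R=toolof(o)
t=np.array([.5055,-.1615,.184])
print(p,"yaw",np.degrees(np.arctan2(R[1,0],R[0,0])),"shift cm",(R.T@(t-p)*100).round(2),o["q"].round(3))
E
python3 go.py
```

```text
[0.33709733 0.21953096 0.24992808] yaw 104.03693740777132 shift cm [-41.05   7.1    6.59] [ 0.392 -0.527  2.098 -0.     1.57   0.147]
```

Call:
servo_tool(
  increments=[
    [[8.5,-4.1,0.7,0,6],[8.5,-8.2,1.4,0,12],[8.5,-12.3,2.1,0,18],[8.5,-16.4,2.8,0,24],[8.5,-20.5,3.5,0,30]],
  ],
)

```text
t: 1.6
tool_pos: [0.4215, 0.0293, 0.25]
tool_rot: [-2.509, -1.89, -0.0]
contact_force: [0.9, 0.3, -0.1]
opening: 0.0849
grip_force: 0.0
```

```bash
python3 go.py
```

```text
[0.42154821 0.0293408  0.24999859] yaw 73.98977743562563 shift cm [-16.03  13.33   6.6 ] [-0.107 -0.467  2.058  0.     1.55   0.172]
```

Call:
servo_tool(
  increments=[
    [[8.5,-3.5,3.0,0,6],[8.5,-7.0,6.0,0,12],[8.5,-10.5,9.0,0,18],[8.5,-14.0,11.5,0,24],[8.5,-16.0,13.3,0,29]],
  ],
)

```text
t: 2.1
tool_pos: [0.5061, -0.1618, 0.2496]
tool_rot: [-2.903, -1.199, 0.002]
contact_force: [-0.5, 0.4, 0.2]
opening: 0.085
grip_force: 0.0
```

```bash
python3 go.py
python3 - <<'E'
from station import ctrl
import cv2,numpy as np
a=ctrl.get_image("top")["img"][140:230,260:350,::-1];b=ctrl.get_image("side")["img"][150:270,185:305,::-1]
cv2.imwrite("pics/above.png",np.hstack([cv2.resize(x,(400,400),interpolation=cv2.INTER_CUBIC) for x in(a,b)]))
E
```

```text
[ 0.50614211 -0.16179616  0.24957939] yaw 44.893161364867424 shift cm [-0.02 -0.06  6.56] [-0.449 -0.172  1.829 -0.     1.485  0.338]
```

View pics/above.png

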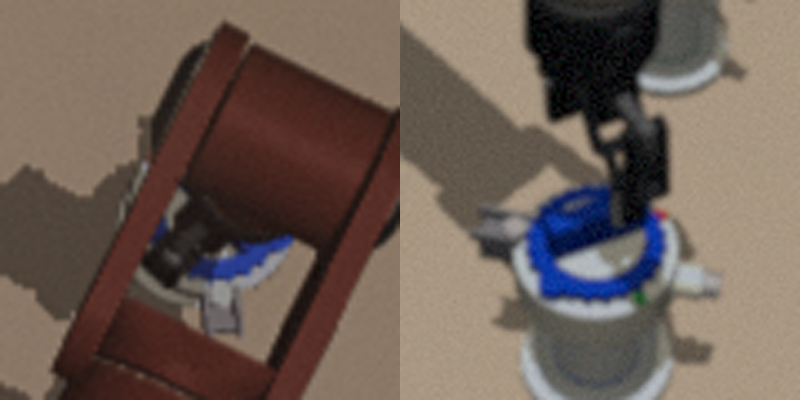

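The gripper is over the bar, with the fingers straddling it (side crop near (630,190)). I'll descend to just above the grip point.

Call:
servo_tool(
  increments=[
    [[6.0,0,0,1.5,0],[6.0,0,0,3.0,0],[6.0,0,0,4.5,0],[6.0,0,0,5.6,0],[6.0,0,0,6.2,0]],
  ],
)

```text
t: 2.7
tool_pos: [0.505, -0.158, 0.186]
tool_rot: [-2.897, -1.21, 0.003]
contact_force: [0.6, 0.4, -0.4]
opening: 0.0602
grip_force: 0.0
```

Call:
servo_tool(
  increments=[
    [[2.5,0,0,0,0],[2.5,0,0,0,0],[2.5,0,0,0,0],[2.5,0,0,0,0],[2.5,0,0,0,0]],
  ],
)

```text
t: 3.2
tool_pos: [0.5063, -0.1592, 0.1889]
tool_rot: [2.899, 1.208, 0.001]
contact_force: [-0.1, 0.2, -0.2]
opening: 0.0253
grip_force: 0.0
```

Call:
servo_tool(
  increments=[
    [[0.5,0,0,0,0],[0.5,0,0,0,0],[0.5,0,0,0,0],[0.5,0,0,0,0],[0.5,0,0,0,0]],
  ],
  newtons=30,
)

```text
t: 3.7
tool_pos: [0.506, -0.1591, 0.1888]
tool_rot: [-2.9, -1.209, 0.0]
contact_force: [-3.7, 1.3, 4.7]
opening: 0.0153
grip_force: 32.0
```

```bash
python3 go.py;python3 -c "
from station import ctrl
print(ctrl.get_obs()['wrist_torque'])"
```

```text
[ 0.505954   -0.15906917  0.18881137] yaw 45.25653653058203 shift cm [-0.2   0.14  0.48] [-0.445 -0.129  1.894 -0.     1.377  0.336]
[ 0.19511334  0.63580147 -0.00923645]
```

Call:
servo_tool(
  increments=[
    [[0.5,0,0,0,5],[0.5,0,0,0,10],[0.5,0,0,0,15],[0.5,0,0,0,20],[0.5,0,0,0,25]],
  ],
)

```text
t: 4.2
tool_pos: [0.5059, -0.159, 0.1888]
tool_rot: [-3.093, -0.547, 0.001]
contact_force: [-3.5, 1.3, 6.4]
opening: 0.0152
grip_force: 32.0
```

```bash
python3 go.py;python3 -c "
from station import ctrl
print(ctrl.get_obs()['wrist_torque'])"
```

```text
[ 0.50585037 -0.15895325  0.18879896] yaw 20.061159802860608 shift cm [-0.12  0.23  0.48] [-0.445 -0.129  1.894 -0.     1.377  0.776]
[0.28515044 0.71015514 0.03549697]
```

Call:
servo_tool(
  increments=[
    [[0.5,0,0,0,5],[0.5,0,0,0,10],[0.5,0,0,0,15],[0.5,0,0,0,20],[0.5,0,0,0,25]],
  ],
)

```text
t: 4.7
tool_pos: [0.5058, -0.1588, 0.1888]
tool_rot: [-3.138, 0.135, 0.001]
contact_force: [-4.2, 2.9, 5.8]
opening: 0.0156
grip_force: 32.0
```

Call:
servo_tool(
  increments=[
    [[0.5,0,0,0,5],[0.5,0,0,0,10],[0.5,0,0,0,15],[0.5,0,0,0,20],[0.5,0,0,0,25]],
  ],
)

```text
t: 5.2
tool_pos: [0.5059, -0.1586, 0.1888]
tool_rot: [-3.034, 0.811, 0.001]
contact_force: [-3.9, 2.8, 5.8]
opening: 0.0157
grip_force: 32.0
```

```bash
python3 go.py;python3 -c "
from station import ctrl
print(ctrl.get_obs()['wrist_torque'])"
```

```text
[ 0.50589863 -0.15862812  0.18878333] yaw -29.925599711440373 shift cm [0.11 0.27 0.48] [-4.450e-01 -1.290e-01  1.894e+00  1.000e-03  1.377e+00  1.648e+00]
[0.4746924  0.67310278 0.07021468]
```

Call:
servo_tool(
  increments=[
    [[0.5,0,0,0,2],[0.5,0,0,0,4],[0.5,0,0,0,6],[0.5,0,0,0,7],[0.5,0,0,0,7]],
  ],
)

```text
t: 5.7
tool_pos: [0.5059, -0.1586, 0.1888]
tool_rot: [-2.98, 0.99, 0.001]
contact_force: [-3.1, 2.9, 5.4]
opening: 0.0159
grip_force: 32.2
```

```bash
python3 go.py;python3 -c "
from station import ctrl
print(ctrl.get_obs()['wrist_torque'])"
```

```text
[ 0.50594093 -0.1585745   0.18881487] yaw -36.76357048173867 shift cm [0.14 0.26 0.48] [-4.450e-01 -1.290e-01  1.894e+00  1.000e-03  1.377e+00  1.768e+00]
[ 0.46793654  0.66045505 -0.15856434]
```

The torque has changed sign and the yaw is at the expected locked angle. I'll release, lift and look.

Call:
servo_tool(
  increments=[
    [[6.0,0,0,0,0],[6.0,0,0,0,0],[6.0,0,0,0,0],[6.0,0,0,0,0],[6.0,0,0,0,0]],
  ],
)

```text
t: 6.2
tool_pos: [0.506, -0.1591, 0.1881]
tool_rot: [-2.981, 0.99, 0.0]
contact_force: [-0.2, 0.8, 0.1]
opening: 0.0598
grip_force: 0.0
```

Call:
servo_tool(
  increments=[
    [[6.0,0,0,-2,0],[6.0,0,0,-4,0],[6.0,0,0,-6,0],[6.0,0,0,-9,0],[6.0,0,0,-12,0]],
  ],
)

```text
t: 6.7
tool_pos: [0.5057, -0.1589, 0.3088]
tool_rot: [-2.981, 0.99, 0.001]
contact_force: [0.7, 0.1, 0.3]
opening: 0.0597
grip_force: 0.0
```

```bash
python3 go.py
python3 - <<'E'
from station import ctrl
import cv2,numpy as np
a=ctrl.get_image("top")["img"][140:230,260:350,::-1];s=ctrl.get_image("side");b=s["img"][190:260,205:285,::-1]
cv2.imwrite("pics/after.png",np.hstack([cv2.resize(x,(400,400),interpolation=cv2.INTER_CUBIC) for x in(a,b)]))
E
```

```text
[ 0.50574766 -0.15894569  0.30884683] yaw -36.74631924662342 shift cm [ 0.14  0.22 12.48] [-0.445 -0.203  1.759  0.     1.587  1.767]
```

View pics/after.png

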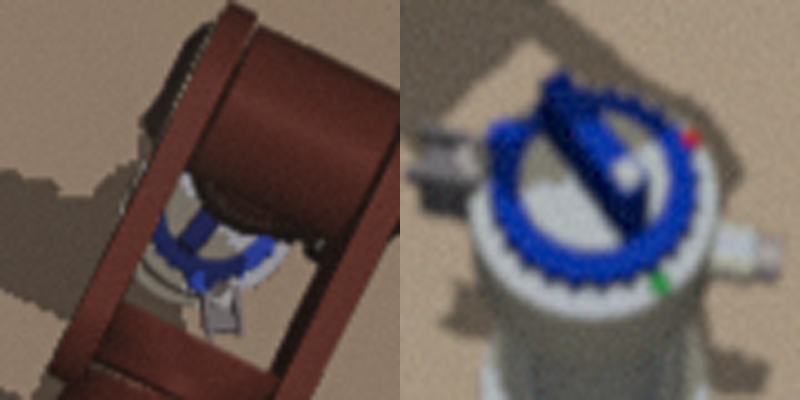

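The side crop shows the white tip at (628,172), pointing at the green dot (658,282), and the far end of the bar at (555,82). I'll compute the bar angle.

Run:
```python
import pickle
from h import *
d=pickle.load(open("im0.pkl","rb"))
S=lambda x,y,z:ray(d["side"],205+(x-400)/5-.4,190+y/5.714-.4,z)
c=S(594,187,.16)
for n,a,b in(("start",S(650,103,.194),S(525,173,.194)),("now",S(636,175,.194),S(556,78,.194)),("red",S(691,138,.15),c),("green",S(658,283,.15),c)):
    v=a-b;print(n,np.degrees(np.arctan2(v[1],v[0])),np.linalg.norm(v))
```

```text
start 49.32753299250695 0.06357563810254697
now -35.275038159814834 0.058317247645719855
red 52.99530457634557 0.05557937544909424
green -35.824493709693925 0.04863006357354107
```

The bar is at −35° and the green mark at −36°. The ring stayed there after release, so it has clicked home. I'll hand in the job.

```bash
python3 -c "
from station import ctrl
print(ctrl.finish_job())"
```

```text
the job is handed in; nothing more can be done
None
```

I turned the blue ring clockwise to its locked mark and let go; it held there, lined up with the green dot to within about a degree, and I handed the job in at about 7 s, without the arm going near the green-ringed filter or the glass.

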